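# Lock the mixing tube into the bench mixer and hold it running

### The arm

A 6-joint arm with a two-finger parallel gripper is mounted at the origin on the work surface. World frame = base frame: x ahead of the robot, y to its left, z up, the work surface at z = 0. Lengths are in m, angles in rad, forces in N, time in s.
With the tool pointing down it reaches from about 0.325 to 0.85 m from the base axis. Payload 15.5 kg.
Tool frame: the origin (TCP) lies on the centre line of the jaws, within the pads' length; the fingertips stand 25 mm ahead of it and the grasp point (between the pads) lies 6 mm ahead of it; y points along the fingers, x is the direction in which the jaws open and shut, and the axes are right-handed (so a half turn about y gives the same grasp; the last joint's range is limited). The gripper opens to 91 mm and grips with 3 to 60 N. Pads are 32 mm wide; open, the fingers measure 118 mm over their backs; the gripper's body (76 mm by 178 mm) begins 60 mm behind the grasp point.
Start: joints at [1.069, 0.494, 1.345, -0, 1.302, -0.096], TCP at [0.247, 0.574, 0.239] pointing down, gripper open.
Joint ranges: [-2.91, 2.91], [-0.82, 2.16], [0.22, 2.67], [-1.22, 4.37], [0.12, 2.79], [-3.08, 3.08]. Speed limits (rad/s): [1.89, 1.89, 2.57, 3.01, 3.01, 3.01].

### API

Orientations are given as a unit quaternion [x, y, z, w].
In Python, from station import ctrl, capture gives the robot as it stands.
- The arm moves only by the tool jog_arm, never from a script. Its argument "plan" is a list of rows, each a list of 2 entries, a list of its own where there are three numbers: the shift along the tool's x, y, z in units of 40 mm (1.0 is 40 mm), then the turn, a rotation vector about the tool's x, y, z in degrees. A call has 1 to 12 rows; each row is the pose to reach, as a shift and turn from the pose commanded when the call began, along the tool's axes at that moment; what a row does not reach only later rows make up. A row lasts 1/12 s, in which the tool goes at most 41.7 mm and 7.16 degrees, less where a joint would pass 70% of its speed; a pose out of reach is approached as far as the arm can. A call with a gripper value outside its range is refused whole. "gripper" is the finger opening in mm, from 0 to 91.2, set as the call begins (left out, the last holds). The fingers move at their own pace and stop on an object; "newtons" is the grip in N (left out, the last holds). Time passes only in rows, so rows that repeat a pose let the fingers close. It gives the time, the measured TCP pose, the force and the opening at its end, in the units of the state.
- ctrl.read_state(): the state, without advancing time (a new reading comes with each control period).
- capture(name): name is "side" or "top"; returns a dict with "image" (420x560x3 uint8, red, green, blue), "fx", "fy", "cx", "cy" (pixels), "R" (3x3) and "t" (3): a world point X has camera coordinates R X + t. Camera axes: x right, y down, z forward; pixel columns grow to the right and rows downward; lengths in m; the calibration is good to about 2 mm. A picture is of the moment at which its call begins. There is no depth.
- ctrl.job_done(): hands the job in, once; it reports no verdict.
The state is a dict: "time_s": time; "joint_positions": joint angles; "joint_vel": joint speeds; "joint_torque": joint torques, N m; "eef_pos": TCP position; "tcp_rot": TCP orientation; "wrist_force": force on the tool from outside, world axes, zero at the start; "wrist_torque": the same for the moment, N m; "finger_gap": opening from 0.0 (shut) to 1.0 (fully open).
Only numpy, scipy, OpenCV 4.12 (cv2) and the standard library are available. Lean on these libraries where they do the work, as an engineer would, in place of code of your own. Each camera call takes 0.05 s, during which the arm holds its last target. There are 200 camera calls.

### The job

Take the mixing tube (the one with a grip bar on its cap and two pins near its foot) from the rack, stand it in the socket on top of the bench mixer with its pins in the slots, push it straight down against the spring and turn it clockwise, seen from above, a quarter turn to the stop. The mixer runs only while the tube is held there, so finish with it still gripped, upright, pushed in and fully turned: do not let go. Leave the other vials, bottles and small things where they are.

Things in the scene. Friction and masses are not known exactly. Their poses are not given: they have to be found in the camera images.
- mix_tube: Mixing tube standing in one of the rack's holes, any yaw; 116 mm tall, 120 g (varies by a third). Origin: centre of its underside, z up. White barrel 32 mm wide up to 64 mm, foot chamfered 5 mm; cross pin near the foot; grey cap 40 mm wide from 64 to 84 mm, grip bar on top. Half a turn about z makes no difference.
- tube_grip (a point): Middle of the tube's grip bar, on the axis, 104 mm above the underside. The bar is 40 mm long along the tube's x, 20 mm thick in y, and reaches from the cap's top (20 mm below this point) to 12 mm above it. Grip it across y.
- tube_pins (a point): Point on the tube's axis, 19 mm above the underside, where a round steel pin of 7 mm diameter runs through along the tube's x, standing out to 22.5 mm from the axis on both sides.
- rack: White rack block 230 (x) x 74 (y) x 30 mm high, fixed; origin at the centre of its underside. Three round holes, 36 mm wide and 13 mm deep (hole floor 17 mm above the origin), at x = -70, 0 and +70 mm. The mixing tube and the two vials stand in them, in any order.
- drive: Bench mixer, fixed: white housing 165 (x) x 110 (y) x 45 mm high with a sloped control panel towards its -x side and an aluminium turret of 66 mm diameter on top, reaching 85 mm. The socket's slots lie along the housing's length (x), each with a black mark. Origin at the centre of the underside.
- mouth (a point): Centre of the turret's upper rim, on the socket's axis, 85 mm above the bench; axes as the drive's. Bore 36 mm wide. Two entry slots, 12 mm wide, open through the turret's 6 mm thick roof along +x and -x, out to 25 mm radius: the tube goes in with its x along this x (either way round). With its pins under the roof it turns only clockwise from above, to a stop at 1.42 rad.
- spindle (a joint): Sprung spindle head, m pushed down, 0 to 0.012. The tube's underside meets it 20 mm below the mouth, pins half in the slots. At 0.008 (underside 28 mm below the mouth) the pins come clear under the roof; the end is 0.012; 0.010 to 0.011 is good to turn at. It yields at 4 N, takes 10 N at 0.008, 12.5 N at 0.012.
- run_ring (a joint): Spring-return run ring inside the turret, rad: 0 (off) to 1.28 (run, at the stop). The tube's pins push it after about 0.14 rad of turn; its spring turns the tube back with 0.07 N m at first and 0.25 N m at the stop.
- vial_a: Plain sample vial, 32 mm barrel and 36 mm grey round screw cap, 78 mm tall, no bar, no pins; in the rack. Origin at its underside. Leave alone.
- vial_b: The same as vial_a. Leave alone.
- sprayer_a: Grey trigger spray bottle, 76 mm wide, 210 mm tall, origin at its underside. Leave alone.
- sprayer_b: White trigger spray bottle, 76 mm wide, 200 mm tall, origin at its underside. Leave alone.
- polish_jar: Squat jar, 72 mm wide, 60 mm tall, origin at its underside. Leave alone.
- polish_bottle: Black bottle, 60 mm wide, 170 mm tall, origin at its underside. Leave alone.
- beaker: Open white beaker, 68 mm wide, 75 mm tall, origin at its underside. Leave alone.
- marker: Marker pen lying on the bench, 130 mm long, 15 mm thick, along its x. Leave alone.
Things that resemble listed ones, but are neither listed nor needed, are in the scene too. What is shaped like the mix_tube but orange or yellow is not meant.

How it is judged:
On the way, in this order (a step that is already met when the one before it is completed fails the run):
1. the mixing tube is lifted out of the rack (z of mix_tube in the frame of rack above 0.05 m and contact force between the fingers and mix_tube above 1 N), for 0.1 s.
2. the tube stands in the socket with its pins in the slots (horizontal distance between mix_tube and mouth below 0.005 m and z of mix_tube in the frame of mouth below -0.017 m and angle between the x axis of mix_tube and the x axis of mouth, either way round below 0.3 rad), for 0.02 s.
3. it is pushed down against the spring, not yet turned (value of joint spindle above 0.0075 m and z of mix_tube in the frame of mouth below -0.027 m and angle between the x axis of mix_tube and the x axis of mouth, either way round below 0.5 rad), for 0.1 s.
At the end, for the whole second after the job is handed in: Still gripped (over 2 N), the tube stands upright (0.1 rad) and still in the socket, within 4 mm of its axis, underside at least 26.5 mm below the rim, spindle head down at least 6.5 mm, turned clockwise more than 1.2 rad with the run ring above 1.12 rad (value of joint run_ring above 1.12 rad and angle between the x axis of mix_tube and the x axis of mouth, either way round above 1.2 rad and value of joint spindle above 0.0065 m and z of mix_tube in the frame of mouth below -0.0265 m and horizontal distance between mix_tube and mouth below 0.004 m and angle between mix_tube's own z axis and vertical below 0.1 rad and linear speed of mix_tube below 0.02 m/s and contact force between the fingers and mix_tube above 2 N); the arm keeps its last pose, push and grip.
It fails at once if another vial, a bottle, the jar, the beaker or the marker is moved by more than 3 cm (distance of any of vial_a, vial_b, sprayer_a, sprayer_b, polish_jar, polish_bottle, beaker, marker from where it was at the start of the episode above 0.03 m).
It also fails if it takes over 48 s, if anything falls off the work surface, if the arm or the gripper's body presses on something with over 40 N, if the wrist force passes 120 N, or if a joint passes its speed limit or range.

## Working session

There is one attempt and no reset: what is moved stays moved. The work goes in short steps, Python scripts to look and compute and a tool call to move; the robot and the scene stay as the last step left them, time stands still between calls to the robot, and variables do not carry over. Pictures are saved under pics/ and viewed, about 8 in all and at most 12, crops included, and the job is handed in when it is done.

Besides the shell and the picture viewer there is one more tool, called after ">>>" as name([rows], argument=value, ...), one row to a line, values as JSON. jog_arm: Moves the arm, as the interface text tells. Its arguments: {"type":"object","properties":{"plan":{"type":"array","items":{"type":"array"}},"gripper":{"type":"number"},"newtons":{"type":"number"}},"required":["plan"]}

```bash
mkdir -p pics; cat > h.py <<'E'
import numpy as np, cv2, json
from station import ctrl, capture
def snap(n,f):
    c=capture(n); cv2.imwrite(f'pics/{f}.png',c['image'][:,:,::-1])
    np.savez(f'pics/{f}.npz',**c); return c
def ld(f): return dict(np.load(f'pics/{f}.npz'))
def crop(f,x0,y0,x1,y1,s):
    im=cv2.imread(f'pics/{f}.png')[y0:y1,x0:x1]
    cv2.imwrite(f'pics/{f}_c{x0}_{y0}.png',cv2.resize(im,None,fx=s,fy=s,interpolation=cv2.INTER_CUBIC))
def atz(c,u,v,z):
    d=c['R'].T@np.array([(u-c['cx'])/c['fx'],(v-c['cy'])/c['fy'],1]); o=-c['R'].T@c['t']
    return o+d*(z-o[2])/d[2]
def px(c,X):
    p=c['R']@np.array(X)+c['t']; return np.array([c['fx']*p[0]/p[2]+c['cx'],c['fy']*p[1]/p[2]+c['cy']])
E
python3 - <<'E'
from h import *
a=snap('top','t0');b=snap('side','s0')
for c in(a,b): print(-c['R'].T@c['t'],c['R'][2],c['fx'])
print(ctrl.read_state())
cv2.imwrite('pics/both.png',cv2.resize(np.vstack([cv2.imread('pics/t0.png'),cv2.imread('pics/s0.png')]),None,fx=1,fy=1)[:, :])
E
```

```text
[0.37043958 0.01580683 1.51084065] [ 0.13729635 -0.00280522 -0.99052604] 446.6378458601775
[ 0.02823642 -0.56279756  0.76291241] [ 0.55749032  0.54660301 -0.62484373] 430.03383264036944
{'time_s': 0.1, 'joint_positions': array([ 1.06945856e+00,  4.94126558e-01,  1.34609046e+00,  1.32443008e-05,
        1.30251345e+00, -9.54776361e-02]), 'joint_vel': array([-0.00058176, -0.00180473, -0.0029034 ,  0.00010237,  0.00041022,
        0.00104374]), 'joint_torque': array([ 3.04518842e-03, -8.80250716e+01, -3.82541227e+01,  7.08979927e-02,
        4.82675736e-02, -1.60680941e-05]), 'eef_pos': array([0.24657601, 0.57394334, 0.23838724]), 'tcp_rot': array([ 0.59069505,  0.38861134, -0.38932658, -0.59032652]), 'wrist_force': array([-0.918258  ,  0.08927577, -0.43692706]), 'wrist_torque': array([-0.02459215, -0.0090355 , -0.00178998]), 'finger_gap': 1.0024670566939538}
```

View pics/t0.png

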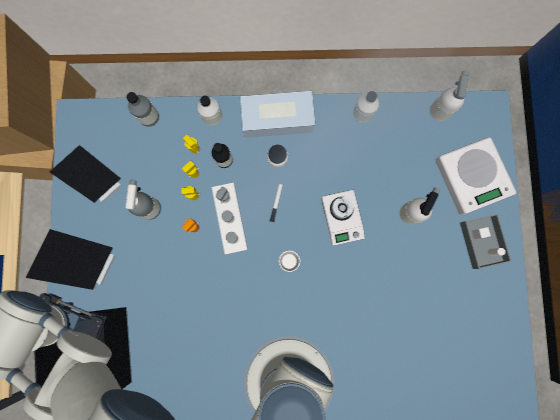

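View pics/s0.png

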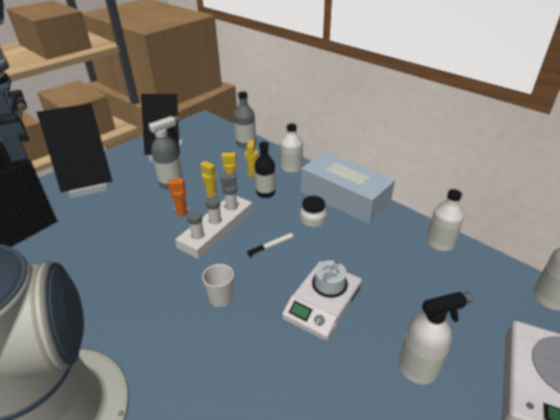

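Top view: the rack runs (215,185) to (245,250), with grey caps at (222,195), (228,217) and (232,238). The mixer turret is at (342,208). The grey cap at (222,195), which is at (230,190) in the side view, looks taller and barred, while the yellow and orange ones are decoys. I'll confirm in an enlarged crop.

```bash
python3 - <<'E'
from h import *
t=cv2.imread('pics/t0.png');s=cv2.imread('pics/s0.png')
r=lambda im,x0,y0,w,h,f:cv2.resize(im[y0:y0+h,x0:x0+w],None,fx=f,fy=f,interpolation=cv2.INTER_CUBIC)
a=np.hstack([r(t,205,180,50,75,8),r(t,317,185,50,75,8)])
cv2.imwrite('pics/c1.png',a)
b=np.hstack([r(s,170,160,90,95,4.4),r(s,280,250,90,95,4.4)])
cv2.imwrite('pics/c2.png',b)
E
```

```text
(no output)
```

View pics/c1.png

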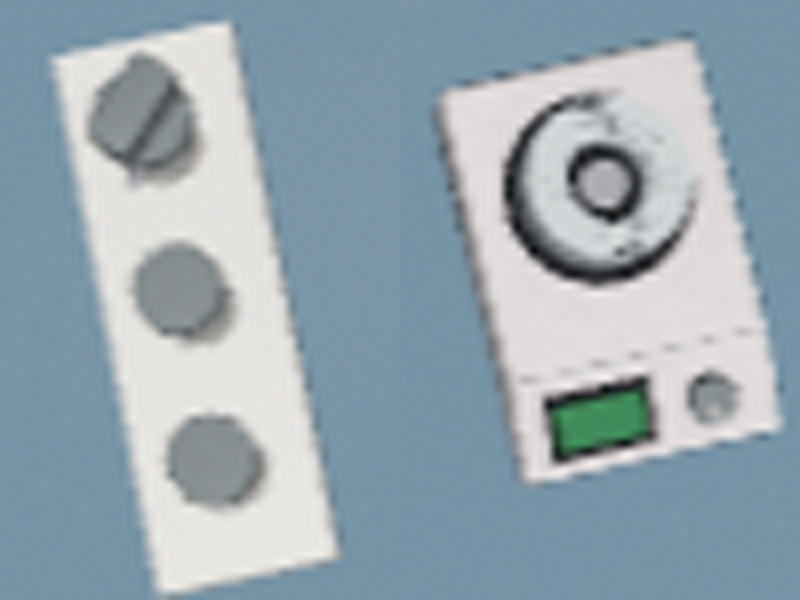

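View pics/c2.png

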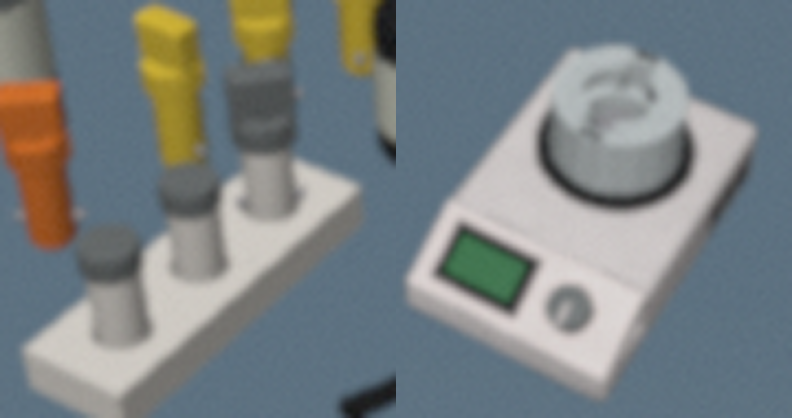

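The grey barred tube with pins is the one at top (222,195), side (230,190). The other two caps are plain round vials. The mixer bore is at crop (605,183) and its slot marks are along the length of the housing.

```bash
cat > m.py <<'E'
from h import *
T=ld('t0');S=ld('s0')
ct=lambda x,y:(x/8+205-.44,y/8+180-.44)
cm=lambda x,y:((x-400)/8+317-.44,y/8+185-.44)
s1=lambda x,y:(x/4.4+170-.4,y/4.4+160-.4)
s2=lambda x,y:((x-396)/4.4+280-.4,y/4.4+250-.4)
P=[atz(T,*ct(*p),.03)[:2] for p in[(52,58),(232,22),(338,555),(160,592)]]
print('rack',np.round(P,4),np.linalg.norm(P[0]-P[1]),np.linalg.norm(P[1]-P[2]))
rc=np.mean(P,0);d=(P[0]+P[1]-P[2]-P[3]);ry=np.arctan2(d[1],d[0]);print(rc,np.degrees(ry))
tube=rc+.07*np.array([np.cos(ry),np.sin(ry)]);print('tube',tube)
Q=[atz(T,*cm(*p),.045)[:2] for p in[(440,95),(690,42)]]
print('drive back',Q,np.linalg.norm(Q[0]-Q[1]))
m=atz(T,*cm(607,187),.085);print('mouth top',m)
print('mouth side',atz(S,*s2(622,88),.085))
# other: marks
print('marks',atz(T,*cm(590,100),.085),atz(T,*cm(630,250),.085))
print('smarks',atz(S,*s2(650,53),.085),atz(S,*s2(592,132),.085))
print('bartop',[atz(T,*ct(*p),.133)[:2].round(4) for p in[(140,55),(180,85),(130,157),(92,120)]])
print('side bar corners',[atz(S,*s1(*p),.133)[:2].round(4) for p in[(226,68),(292,66),(240,62)]])
print('pins top',atz(T,*ct(133,182),.036),'side',atz(S,*s1(298,92),.036))
st=ctrl.read_state()
from scipy.spatial.transform import Rotation as R
print(R.from_quat(st['tcp_rot']).as_matrix().round(3))
E
python3 m.py
```

```text
rack [[0.6405 0.2462]
 [0.6544 0.1704]
 [0.4299 0.1279]
 [0.4162 0.2014]] 0.07705670712064895 0.22850880786690764
[0.53526616 0.18648902] 11.007864520718476
tube [0.60397823 0.19985508]
drive back [array([ 0.59795879, -0.12312936]), array([ 0.61817225, -0.22785228])] 0.10665586002564718
mouth top [ 0.55294147 -0.18531137  0.085     ]
mouth side [ 0.5622077  -0.18448372  0.085     ]
marks [ 0.58848792 -0.17982941  0.085     ] [ 0.52726379 -0.19354864  0.085     ]
smarks [ 0.59055786 -0.17951965  0.085     ] [ 0.52981293 -0.1922606   0.085     ]
bartop [array([0.6223, 0.1957]), array([0.61  , 0.1801]), array([0.582 , 0.1997]), array([0.5969, 0.2145])]
side bar corners [array([0.5921, 0.2139]), array([0.6205, 0.1866]), array([0.602 , 0.2128])]
pins top [0.58627236 0.21144086 0.036     ] side [0.69355687 0.27513818 0.036     ]
[[ 0.395 -0.001 -0.919]
 [ 0.919 -0.001  0.395]
 [-0.001 -1.     0.   ]]
```

>>> jog_arm([
  [[-5.1,0,-11.9],[0,12.7,0]],
  [[-5.1,0,-11.9],[0,12.7,0]],
  [[-5.1,0,-11.9],[0,12.7,0]],
  [[-5.1,0,-11.9],[0,12.7,0]],
  [[-5.1,0,-11.9],[0,12.7,0]],
  [[-5.1,0,-11.9],[0,12.7,0]],
  [[-5.1,0,-11.9],[0,12.7,0]],
  [[-5.1,0,-11.9],[0,12.7,0]],
  [[-5.1,0,-11.9],[0,12.7,0]],
  [[-5.1,0,-11.9],[0,12.7,0]],
  [[-5.1,0,-11.9],[0,12.7,0]],
  [[-5.1,0,-11.9],[0,12.7,0]],
], gripper=55, newtons=40)

```text
time_s: 1.1
eef_pos: [0.5922, 0.21, 0.2387]
tcp_rot: [-0.63, -0.321, 0.321, 0.63]
wrist_force: [0.3, 0.8, 0.4]
finger_gap: 0.604
```

>>> jog_arm([
  [[0,0,0],[0,0,0]],
  [[0,0,0],[0,0,0]],
  [[0,0,0],[0,0,0]],
])

```text
time_s: 1.35
eef_pos: [0.5909, 0.2118, 0.2385]
tcp_rot: [-0.63, -0.321, 0.321, 0.63]
wrist_force: [1.7, 0.7, 1.1]
finger_gap: 0.603
```

```bash
cat > q.py <<'E'
from h import *
import sys
from scipy.spatial.transform import Rotation as R
st=ctrl.read_state(); M=R.from_quat(st['tcp_rot']).as_matrix(); p=st['eef_pos']
print(p.round(4),'jawdeg',np.degrees(np.arctan2(M[1,0],M[0,0])).round(2),'tilt',M[:,1].round(4),'q',st['joint_positions'].round(3),'F',st['wrist_force'].round(1),st['wrist_torque'].round(2),st['finger_gap'],st['time_s'])
if len(sys.argv)>3: print('units',(M.T@(np.array(sys.argv[1:4],float)-p)/.04).round(3))
E
python3 q.py .603 .1985 .128
python3 - <<'E'
from h import *
snap('top','t1');snap('side','s1')
t=cv2.imread('pics/t1.png');s=cv2.imread('pics/s1.png')
r=lambda im,x0,y0,w,h,f:cv2.resize(im[y0:y0+h,x0:x0+w],None,fx=f,fy=f,interpolation=cv2.INTER_CUBIC)
cv2.imwrite('pics/c3.png',np.hstack([r(t,180,160,80,100,5),r(s,190,110,80,100,5)]))
E
```

```text
[0.5909 0.2118 0.2385] jawdeg 54.01 tilt [-0.0011 -0.     -1.    ] q [ 0.249  0.498  1.338  0.     1.306 -0.694] F [1.7 0.7 1.1] [ 0.03 -0.05  0.07] 0.6026230235070855 1.35
units [-0.088  2.762 -0.443]
```

View pics/c3.png

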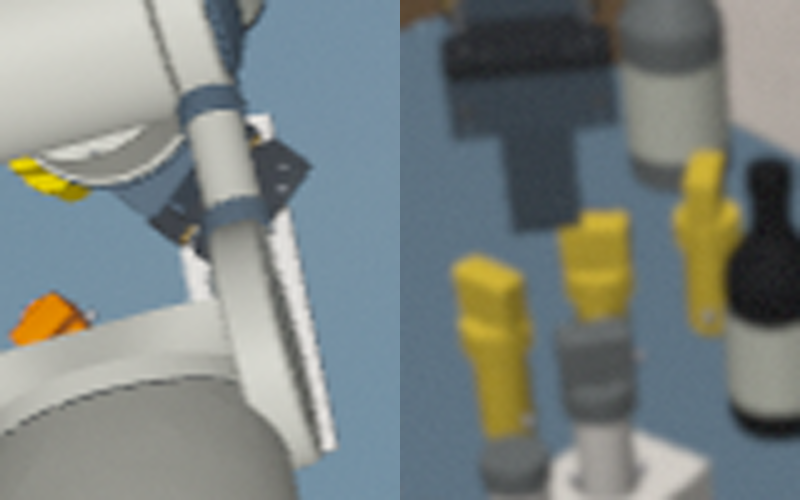

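The gripper hangs jaws-across the bar, short of the tube by about 18 mm. I'll move over the tube, then go down and close.

>>> jog_arm([
  [[-0.07,0,-0.45],[0,3,0]],
  [[-0.07,0,-0.45],[0,3,0]],
  [[-0.07,0.6,-0.45],[0,3,0]],
  [[-0.07,1.2,-0.45],[0,3,0]],
  [[-0.07,1.8,-0.45],[0,3,0]],
  [[-0.07,2.2,-0.45],[0,3,0]],
  [[-0.07,2.5,-0.45],[0,3,0]],
  [[-0.07,2.71,-0.45],[0,3,0]],
  [[-0.07,2.71,-0.45],[0,3,0]],
  [[-0.07,2.71,-0.45],[0,3,0]],
])

```text
time_s: 2.28
eef_pos: [0.6042, 0.1994, 0.1309]
tcp_rot: [0.638, 0.305, -0.305, -0.638]
wrist_force: [0.6, -0.4, 1.1]
finger_gap: 0.604
```

>>> jog_arm([
  [[0,0,0],[0,0,0]],
  [[0,0,0],[0,0,0]],
  [[0,0,0],[0,0,0]],
  [[0,0,0],[0,0,0]],
  [[0,0,0],[0,0,0]],
  [[0,0,0],[0,0,0]],
  [[0,0,0],[0,0,0]],
  [[0,0,0],[0,0,0]],
], gripper=0)

```text
time_s: 2.95
eef_pos: [0.6043, 0.199, 0.1307]
tcp_rot: [0.638, 0.305, -0.305, -0.638]
wrist_force: [0.4, -1.0, 3.5]
finger_gap: 0.215
```

```bash
python3 q.py .604 .199 .28
```

```text
[0.6043 0.199  0.1307] jawdeg 51.05 tilt [ 3.e-04 -0.e+00 -1.e+00] q [ 0.224  0.622  1.432 -0.     1.087 -0.667] F [ 0.4 -1.   3.5] [-0.16  0.22  0.01] 0.21517337486153867 2.95
units [-3.000e-03 -3.732e+00  4.000e-03]
```

Gripped at 19.6 mm, which fits the 20 mm bar. Lifting straight up.

>>> jog_arm([
  [[0,-0.2,0],[0,0,0]],
  [[0,-0.5,0],[0,0,0]],
  [[0,-0.9,0],[0,0,0]],
  [[0,-1.4,0],[0,0,0]],
  [[0,-1.9,0],[0,0,0]],
  [[0,-2.3,0],[0,0,0]],
  [[0,-2.5,0],[0,0,0]],
  [[0,-2.5,0],[0,0,0]],
  [[0,-2.5,0],[0,0,0]],
  [[0,-2.5,0],[0,0,0]],
])

```text
time_s: 3.78
eef_pos: [0.6036, 0.1989, 0.2296]
tcp_rot: [-0.638, -0.304, 0.305, 0.638]
wrist_force: [-0.1, 0.2, -1.2]
finger_gap: 0.214
```

```bash
python3 q.py .558 -.186 .2305
```

```text
[0.6036 0.1989 0.2296] jawdeg 51.06 tilt [-1.4e-03 -3.0e-04 -1.0e+00] q [ 0.224  0.518  1.328 -0.     1.297 -0.667] F [-0.1  0.2 -1.2] [-0.02  0.   -0.  ] 0.2139025815895058 3.7833
units [-8.202 -0.017 -5.162]
```

>>> jog_arm([
  [[-0.4,0,-0.25],[0,-5,0]],
  [[-1.2,0,-0.75],[0,-10,0]],
  [[-2.0,0,-1.26],[0,-15,0]],
  [[-2.8,0,-1.76],[0,-20,0]],
  [[-3.6,0,-2.26],[0,-25,0]],
  [[-4.4,0,-2.77],[0,-30,0]],
  [[-5.2,0,-3.27],[0,-35,0]],
  [[-6.0,0,-3.78],[0,-40,0]],
  [[-6.8,0,-4.28],[0,-45,0]],
  [[-7.5,0,-4.72],[0,-48,0]],
  [[-8.0,0,-5.03],[0,-50,0]],
  [[-8.2,0,-5.16],[0,-50.5,0]],
])

```text
time_s: 4.78
eef_pos: [0.5575, -0.1888, 0.2294]
tcp_rot: [-0.447, -0.547, 0.548, 0.448]
wrist_force: [0.1, 0.2, -0.5]
finger_gap: 0.217
```

>>> jog_arm([
  [[0,0,0],[0,0,0]],
  [[0,0,0],[0,0,0]],
  [[0,0,0],[0,0,0]],
])

```text
time_s: 5.03
eef_pos: [0.5584, -0.1846, 0.23]
tcp_rot: [0.447, 0.548, -0.548, -0.448]
wrist_force: [0.5, 0.2, -0.9]
finger_gap: 0.214
```

```bash
python3 q.py .558 -.186 .21
python3 - <<'E'
from h import *
snap('top','t2');snap('side','s2')
t=cv2.imread('pics/t2.png');s=cv2.imread('pics/s2.png')
r=lambda im,x0,y0,w,h,f:cv2.resize(im[y0:y0+h,x0:x0+w],None,fx=f,fy=f,interpolation=cv2.INTER_CUBIC)
cv2.imwrite('pics/c4.png',np.hstack([r(t,310,170,56,100,6),r(s,285,200,75,100,6)]))
E
```

```text
[ 0.5584 -0.1846  0.23  ] jawdeg 101.54 tilt [-9.e-04  7.e-04 -1.e+00] q [-0.421  0.451  1.45   0.     1.242 -2.193] F [ 0.5  0.2 -0.9] [ 0.02 -0.03 -0.01] 0.21419574406092387 5.0333
units [-0.033  0.501  0.016]
```

View pics/c4.png

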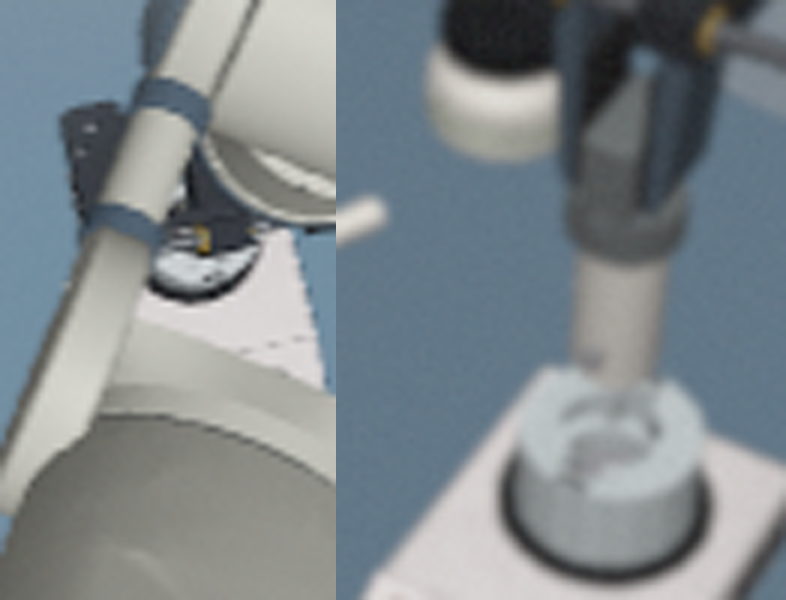

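Side crop: the tube hangs upright over the turret, with its barrel centre at x≈621 and the turret between 517 and 706. I'll check the mouth centre by drawing model outlines.

```bash
cat > ov.py <<'E'
from h import *
def ov(f,x0,y0,w,h,s,items):
    c=ld(f); im=cv2.resize(c['image'][y0:y0+h,x0:x0+w,::-1],None,fx=s,fy=s,interpolation=cv2.INTER_CUBIC)
    for (x,y,z,r,col) in items:
        a=np.linspace(0,2*np.pi,73)
        p=np.array([(px(c,(x+r*np.cos(t),y+r*np.sin(t),z))-[x0,y0]+.5)*s-.5 for t in a])
        cv2.polylines(im,[np.int32(p*16).reshape(-1,1,2)],True,col,1,cv2.LINE_AA,4)
    return im
E
python3 - <<'E'
from ov import *
R,G,B=(0,0,255),(0,220,0),(255,0,0)
m=(.558,-.186)
it=[(*m,.085,.033,R),(*m,.085,.018,R),(*m,.045,.033,B)]
tb=[(.5584,-.1846,.1155,.011,G),(.5584,-.1846,.1205,.016,G),(.5584,-.1846,.18,.016,G),(.5584,-.1846,.18,.02,G),(.5584,-.1846,.2,.02,G)]
a=ov('t0',322,188,40,50,10,it); b=ov('s2',305,225,50,75,8,it+tb)
cv2.imwrite('pics/c5.png',np.hstack([cv2.copyMakeBorder(a,0,100,0,0,0),b]))
E
```

```text
(no output)
```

View pics/c5.png

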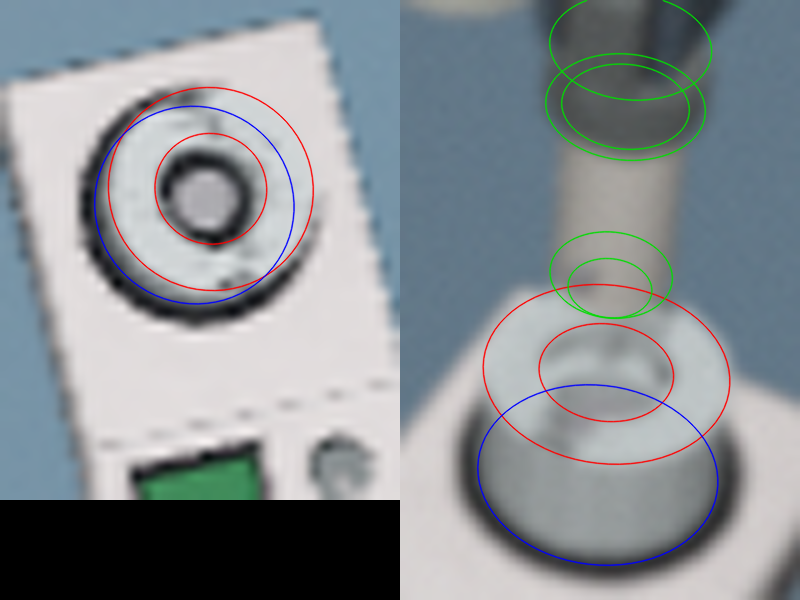

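The side view agrees with the model to about 1 mm. Top and side together put the mouth near (0.5575, -0.186). Lowering to 5 mm inside the rim and watching the force.

>>> jog_arm([
  [[-0.03,0,0.03],[0,0,0]],
  [[-0.03,0.2,0.03],[0,0,0]],
  [[-0.03,0.4,0.03],[0,0,0]],
  [[-0.03,0.55,0.03],[0,0,0]],
  [[-0.03,0.65,0.03],[0,0,0]],
  [[-0.03,0.75,0.03],[0,0,0]],
  [[-0.03,0.83,0.03],[0,0,0]],
  [[-0.03,0.9,0.03],[0,0,0]],
  [[-0.03,0.9,0.03],[0,0,0]],
  [[-0.03,0.9,0.03],[0,0,0]],
  [[-0.03,0.9,0.03],[0,0,0]],
])

```text
time_s: 6.05
eef_pos: [0.5577, -0.1873, 0.1947]
tcp_rot: [0.447, 0.548, -0.548, -0.447]
wrist_force: [-0.8, -0.7, -1.4]
finger_gap: 0.223
```

```bash
python3 q.py .5575 -.186 .1787
```

```text
[ 0.5577 -0.1873  0.1947] jawdeg 101.55 tilt [ 3.e-04 -2.e-04 -1.e+00] q [-0.426  0.488  1.493 -0.     1.16  -2.198] F [-0.8 -0.7 -1.4] [ 0.06  0.05 -0.02] 0.22280053228840593 6.05
units [ 0.033  0.401 -0.002]
```

No force at 4 mm depth. Continuing.

>>> jog_arm([
  [[0,0.05,0],[0,0,0]],
  [[0,0.1,0],[0,0,0]],
  [[0,0.15,0],[0,0,0]],
  [[0,0.2,0],[0,0,0]],
  [[0,0.2,0],[0,0,0]],
  [[0,0.2,0],[0,0,0]],
])

```text
time_s: 6.55
eef_pos: [0.5574, -0.1872, 0.1863]
tcp_rot: [-0.447, -0.548, 0.548, 0.447]
wrist_force: [-1.0, 0.1, -2.0]
finger_gap: 0.217
```

```bash
python3 q.py .5575 -.186 .1787
```

```text
[ 0.5574 -0.1872  0.1863] jawdeg 101.55 tilt [-4.e-04  1.e-04 -1.e+00] q [-0.425  0.497  1.503 -0.     1.142 -2.198] F [-1.   0.1 -2. ] [ 0.04 -0.01  0.05] 0.2173743146728938 6.55
units [ 0.029  0.191 -0.007]
```

>>> jog_arm([
  [[0,0.05,0],[0,0,0]],
  [[0,0.1,0],[0,0,0]],
  [[0,0.15,0],[0,0,0]],
  [[0,0.2,0],[0,0,0]],
  [[0,0.25,0],[0,0,0]],
  [[0,0.25,0],[0,0,0]],
  [[0,0.25,0],[0,0,0]],
])

```text
time_s: 7.13
eef_pos: [0.5576, -0.1872, 0.1766]
tcp_rot: [0.447, 0.548, -0.548, -0.447]
wrist_force: [-1.3, -0.4, 3.8]
finger_gap: 0.214
```

```bash
python3 q.py .5575 -.186 .1682
```

```text
[ 0.5576 -0.1872  0.1766] jawdeg 101.55 tilt [ 1.e-04 -0.e+00 -1.e+00] q [-0.425  0.508  1.513  0.     1.12  -2.198] F [-1.3 -0.4  3.8] [ 0.17  0.26 -0.01] 0.21388738246014313 7.1333
units [ 0.03   0.211 -0.004]
```

Force is about 5 N at 2 mm of spindle travel, which matches the spring. Pushing to about 10.5 mm.

>>> jog_arm([
  [[0,0.05,0],[0,0,0]],
  [[0,0.1,0],[0,0,0]],
  [[0,0.15,0],[0,0,0]],
  [[0,0.21,0],[0,0,0]],
  [[0,0.21,0],[0,0,0]],
  [[0,0.21,0],[0,0,0]],
  [[0,0.21,0],[0,0,0]],
], newtons=55)

```text
time_s: 7.72
eef_pos: [0.5576, -0.1872, 0.1685]
tcp_rot: [0.447, 0.548, -0.548, -0.447]
wrist_force: [-2.4, 1.1, 9.9]
finger_gap: 0.219
```

```bash
python3 q.py .5575 -.186 .1682
```

```text
[ 0.5576 -0.1872  0.1685] jawdeg 101.55 tilt [ 4.e-04 -2.e-04 -1.e+00] q [-0.425  0.518  1.522 -0.     1.101 -2.198] F [-2.4  1.1  9.9] [ 0.31  0.7  -0.05] 0.21892748801862094 7.7167
units [ 0.031  0.007 -0.003]
```

The reading fits about 10 mm of depression. Turning clockwise, which is positive about tool y.

>>> jog_arm([
  [[0,0,0],[0,4,0]],
  [[0,0,0],[0,8,0]],
  [[0,0,0],[0,12,0]],
  [[0,0,0],[0,16,0]],
  [[0,0,0],[0,20,0]],
  [[0,0,0],[0,24,0]],
  [[0,0,0],[0,28,0]],
  [[0,0,0],[0,32,0]],
  [[0,0,0],[0,36,0]],
  [[0,0,0],[0,40,0]],
  [[0,0,0],[0,40,0]],
  [[0,0,0],[0,40,0]],
])

```text
time_s: 8.72
eef_pos: [0.5578, -0.1867, 0.1685]
tcp_rot: [-0.608, -0.362, 0.361, 0.608]
wrist_force: [-0.7, 5.6, 9.7]
finger_gap: 0.216
```

```bash
python3 q.py .5575 -.186 .1682
```

```text
[ 0.5578 -0.1867  0.1685] jawdeg 61.52 tilt [ 8.e-04  7.e-04 -1.e+00] q [-4.250e-01  5.180e-01  1.522e+00  1.000e-03  1.101e+00 -1.499e+00] F [-0.7  5.6  9.7] [1.34 0.2  0.1 ] 0.21629290012704916 8.7167
units [0.012 0.008 0.015]
```

>>> jog_arm([
  [[0.02,0,0.01],[0,4,0]],
  [[0.02,0,0.01],[0,8,0]],
  [[0.02,0,0.01],[0,12,0]],
  [[0.02,0,0.01],[0,16,0]],
  [[0.02,0,0.01],[0,20,0]],
  [[0.02,0,0.01],[0,24,0]],
  [[0.02,0,0.01],[0,28,0]],
  [[0.02,0,0.01],[0,32,0]],
  [[0.02,0,0.01],[0,36,0]],
  [[0.02,0,0.01],[0,39,0]],
  [[0.02,0,0.01],[0,39,0]],
  [[0.02,0,0.01],[0,39,0]],
])

```text
time_s: 9.72
eef_pos: [0.5576, -0.1864, 0.1685]
tcp_rot: [0.694, 0.138, -0.138, -0.693]
wrist_force: [-1.9, 1.5, 9.7]
finger_gap: 0.217
```

```bash
python3 q.py .5575 -.186 .1682
```

```text
[ 0.5576 -0.1864  0.1685] jawdeg 22.53 tilt [ 3.e-04 -3.e-04 -1.e+00] q [-0.424  0.518  1.523 -0.     1.101 -0.817] F [-1.9  1.5  9.7] [0.22 0.79 0.21] 0.21673344782845033 9.7167
units [0.003 0.008 0.01 ]
```

>>> jog_arm([
  [[0,0,0],[0,1.5,0]],
  [[0,0,0],[0,3,0]],
  [[0,0,0],[0,3,0]],
  [[0,0,0],[0,3,0]],
])

```text
time_s: 10.05
eef_pos: [0.5575, -0.1864, 0.1685]
tcp_rot: [0.697, 0.12, -0.12, -0.697]
wrist_force: [-2.9, 0.7, 10.5]
finger_gap: 0.22
```

```bash
python3 q.py .5575 -.186 .1682
```

```text
[ 0.5575 -0.1864  0.1685] jawdeg 19.55 tilt [ 2.e-04 -3.e-04 -1.e+00] q [-0.424  0.518  1.523 -0.     1.101 -0.765] F [-2.9  0.7 10.5] [0.19 0.81 0.22] 0.21952614118593808 10.05
units [0.002 0.007 0.009]
```

>>> jog_arm([
  [[0,0,0],[0,1.5,0]],
  [[0,0,0],[0,3,0]],
  [[0,0,0],[0,3,0]],
  [[0,0,0],[0,3,0]],
])

```text
time_s: 10.38
eef_pos: [0.5575, -0.1864, 0.1685]
tcp_rot: [0.7, 0.102, -0.102, -0.7]
wrist_force: [-3.7, 1.4, 9.9]
finger_gap: 0.216
```

```bash
python3 q.py .5575 -.186 .1682
python3 - <<'E'
from h import *
snap('top','t3');snap('side','s3')
s=cv2.imread('pics/s3.png')
r=lambda im,x0,y0,w,h,f:cv2.resize(im[y0:y0+h,x0:x0+w],None,fx=f,fy=f,interpolation=cv2.INTER_CUBIC)
cv2.imwrite('pics/c6.png',r(s,290,210,80,90,6))
E
```

```text
[ 0.5575 -0.1864  0.1685] jawdeg 16.57 tilt [ 1.e-04 -4.e-04 -1.e+00] q [-0.424  0.517  1.523 -0.     1.101 -0.713] F [-3.7  1.4  9.9] [0.21 0.95 0.64] 0.21607011428402026 10.3833
units [0.003 0.009 0.008]
```

View pics/c6.png

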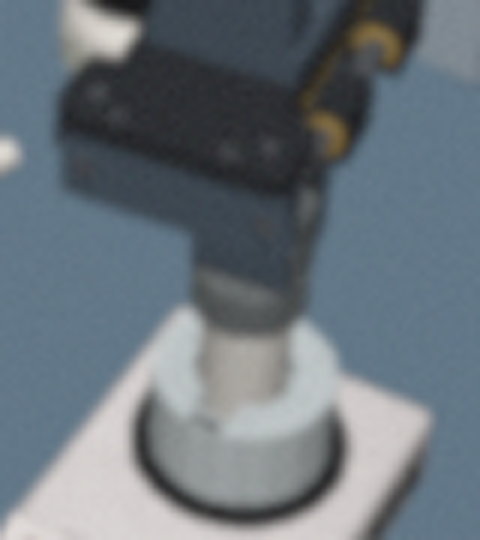

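The torque jumped to 0.64 N m, so the tube is against the stop. The picture shows it upright in the turret, deep in the bore and with no gap to the wall. Holding for half a second, checking, then handing in.

>>> jog_arm([
  [[0,0,0],[0,0,0]],
  [[0,0,0],[0,0,0]],
  [[0,0,0],[0,0,0]],
  [[0,0,0],[0,0,0]],
  [[0,0,0],[0,0,0]],
  [[0,0,0],[0,0,0]],
])

```text
time_s: 10.98
eef_pos: [0.5575, -0.1863, 0.1685]
tcp_rot: [0.7, 0.102, -0.102, -0.7]
wrist_force: [-3.6, 1.1, 9.1]
finger_gap: 0.218
```

```bash
python3 q.py && python3 -c "
from station import ctrl
s=ctrl.read_state()
if s['wrist_torque'][2]>.3 and s['wrist_force'][2]>7: print(ctrl.job_done())"
```

```text
[ 0.5575 -0.1863  0.1685] jawdeg 16.59 tilt [ 1.e-04 -3.e-04 -1.e+00] q [-0.424  0.518  1.523 -0.     1.101 -0.713] F [-3.6  1.1  9.1] [0.27 0.95 0.61] 0.21840345882409143 10.9833
the job is handed in; nothing more can be done
None
```

I moved the grey mixing tube from the rack into the mixer socket, pushed it down against the spring and turned it clockwise to the stop. I handed the job in at 11.0 s with the tube still gripped; the station gives no verdict.

- **Push:** the wrist force was 9–10 N, about 11 N allowing for the zero offset. With the TCP height, that puts the spindle head about 10 mm down. I could not read the spindle itself.
- **Turn:** the gripper turned 85°, against 81° nominal to the stop. The torque rose from 0.22 to 0.61–0.64 N m over the last 3°, so the tube is against the stop. The extra 4° is probably error in my starting yaw plus a little twist in the grip.
- **Grip and pose:** the finger opening stayed at about 20 mm, the bar's thickness, with 55 N set. The tool points straight down, and the last side picture shows the tube upright in the socket.
- **Disagreement:** the camera estimates of the socket centre differed by up to 9 mm at first. Drawing model outlines over the pictures settled it, and the tube went in without resistance. A side force of up to 5.6 N while turning fell to about 4 N after a 1 mm correction.
- **Not checked:** I did not measure whether the other objects had moved. No unexpected contact force showed up in the readings.

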